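# Pin the carriage to its drawbar and flip the sprung ring over

### The arm

A 7-joint arm with a two-finger parallel gripper is mounted at the origin on a cart in front of the work surface, level with it; the furniture and walls round the work are solid. World frame = base frame: x ahead of the robot, y to its left, z up, the work surface at z = 0. Lengths are in m, angles in rad, forces in N, time in s.
With the tool pointing down it reaches from about 0.4 to 0.85 m from the base axis. Payload 4.5 kg.
Tool frame: the origin (TCP) lies at the very end of the fingers, on their centre line; the grasp point (between the pads) lies 19 mm behind it (r.pinch_z is the distance from the TCP to the grasp point, in m); z points along the fingers, y is the line along which they close (so a half turn about z gives the same grasp; the last joint's range is limited). The gripper opens to 88 mm and grips with 3 to 60 N. Pads are 18 mm wide; open, the fingers measure 123 mm over their backs; the gripper's body (75 mm by 187 mm) begins 45 mm behind the grasp point.
Start: joints at [0.034, 0.689, -0.195, 1.565, 0.157, 0.902, -0.215], TCP at [0.625, 0, 0.239] pointing down, gripper open.
Joint ranges: [-3.01, 3.01], [-0.46, 2.08], [-1.47, 1.51], [0.13, 2.56], [-1, 4.14], [0.04, 2.09], [-2.66, 2.66]. Speed limits (rad/s): [2.57, 2.57, 3.14, 3.14, 3.14, 3.14, 3.14].

### API

Orientations are given as a unit quaternion [x, y, z, w].
In Python, from plant import r, cams gives the robot as it stands.
- The arm moves only by the shell command python3 -m pendant 'ROWS' [FORCE]. ROWS is JSON, a list of rows, each a list of 3 entries, a list of its own where there are three numbers: the closure, from -1 (fully open) to 1 (shut), then the shift along the tool's x, y, z in mm, then the turn, a rotation vector about the tool's x, y, z in degrees. A call has 1 to 8 rows; each row shifts and turns the commanded pose from where the row before left it, along the tool's axes as they then stand; what a row does not reach is not made up. A row lasts 1/8 s, in which the tool goes at most 62.5 mm and 10.7 degrees, less where a joint would pass 70% of its speed; a pose out of reach is approached as far as the arm can. A call with a gripper value outside its range is refused whole. The fingers move at their own pace and stop on an object; FORCE is the grip in N (left out, the last holds). Time passes only in rows, so rows that do not move let the fingers close. It gives the time, the measured TCP pose, the force, the opening and the grip force at its end, in the units of the state.
- r.get_state(): the state, without advancing time (a new reading comes with each control period).
- cams.snapshot(name): name is "side" or "top" or "wrist"; returns a dict with "img" (384x512x3 uint8, red, green, blue), "camera_matrix" (3x3 intrinsics, pixels), "camera_from_world" (4x4, takes a point from world to camera coordinates); the wrist camera has in their place "tool_from_camera" (4x4, takes a point from camera to tool coordinates, whose origin is the TCP and whose axes are the flange's). Camera axes: x right, y up, looking along -z (the intrinsics and any distortion apply to the point x, -y, -z); pixel columns grow to the right and rows downward; lengths in m; the calibration is good to about 2 mm. The wrist camera is an equidistant fisheye: a pixel r from the principal point sees the ray r / f radians off the axis. A picture is of the moment at which its call begins: read the wrist's pose just before it. There is no depth.
- r.finish_job(): hands the job in; it is judged then, once.
The state is a dict: "clock": time; "q": joint angles; "qd": joint speeds; "joint_torque": joint torques, N m; "tool_pos": TCP position; "eef_rot": TCP orientation; "contact_force": force on the tool from outside, world axes, zero at the start; "moment": the same for the moment, N m; "opening": opening from 0.0 (shut) to 1.0 (fully open); "finger_force": force on a finger pad.
Only numpy, scipy, OpenCV 4.12 (cv2) and the standard library are available. Lean on these libraries where they do the work, as an engineer would, in place of code of your own. Each camera call takes 0.05 s, during which the arm holds its last target. There are 200 camera calls.

### The job

Take the steel linch pin from its wooden stand, push it down through the hole of the bench slide's carriage until it is fully home, then flip the carriage's sprung ring over the top end of the pin so that it snaps shut and lies flat on the pin's collar. Feel for the hole and push gently: never press the pin on the slide, or the slide and its ring with the gripper, harder than 25 N. Leave the loupe and the oil cups where they stand.

Things in the scene. Friction and masses are not known exactly. Their poses are not given: they have to be found in the camera images.
- bed: fixed dark steel bed of the bench slide, 66 (x) x 150 (y) mm, 12 mm high, two rails along its own y; origin at the centre of its underside on the bench, z up. At y = +67 mm stands a 41 mm high lead-screw block. On the rails sits an aluminium carriage, 62 (x) x 40 (y) mm, clamped (moves only under more than 30 N) at an unmeasured bed y within 10 mm of the middle
- slide_mid (a point): fixed point at bed x = 0, y = 0, 36 mm above the bench: level of the carriage's flat top. NOT the hole: the carriage's vertical through hole (11 mm, small chamfer) is at bed x = 0 and an unmeasured bed y from -10 to +10 mm. A friction plug in the bore, 18 mm below the top, resists the pin's last 14 mm with about 6 N and stays where it is pushed
- ring_axis (a point): fixed point on the ring's hinge line (which runs along bed y): bed x = +24 mm, y = 0, 42.5 mm above the bench. The ring is centred at the hole's unmeasured y. Steel wire 4 mm thick; ring 26 mm wide outside, 18 mm inside; wire centre at the middle of its bow 46 mm from the hinge line
- ring (a joint): angle of the sprung ring on the carriage, rad: 0 laid back (as found; bow at bed x = +57, 75 mm above the bench), 1.57 leaning 45 degrees over the pin, 2.36 closed: level on the pin's collar, bow at bed x = -22. An over-centre spring pushes it back open below 1.95 rad (up to about 8 N at the bow, along its arc) and snaps it shut beyond
- pin_mid (a point): steel linch pin, 80 g, 60 mm long, half-way up (30 mm above its tip); z along the pin to its top. Upwards from the tip: shank 10 mm diameter and 32 mm long (end tapered to 7.2 mm over 3.5 mm, groove at 17-23 mm), collar 28 mm diameter and 4 mm thick, round grip 14 mm diameter and 24 mm tall
- pin_grip (a point): centre of the pin's round grip, 48 mm above its tip, the place to hold it
- pin_tip (a point): lower end of the pin; fully home in the carriage it is 4 mm above the bench (collar resting on the carriage top)
- stand_top (a point): centre of the top of the fixed wooden pin stand, 46 x 46 mm and 34 mm high; the pin stands upright in its loose 13 mm hole, collar on the stand
- loupe: black loupe with a wooden-coloured rim, 35 mm wide, 30 mm tall, a bystander; origin under its centre
- oil_cups: row of four oil cups on a wooden base, 30 x 82 x 24 mm, a bystander; origin under its centre
Things that resemble listed ones, but are neither listed nor needed, are in the scene too. Leave any red look-alike of the part that bears pin_mid alone.

How it is judged:
By the outcome, as a careful person would: the job done as asked, in the order asked, and still so for the second after the job is handed in, with the robot touching nothing.
It also fails if it takes over 72 s, if anything falls off the work surface, if the arm or the gripper's body presses on something with over 40 N, if the wrist force passes 120 N, or if a joint passes its speed limit or range.

## Working session

There is one attempt and no reset: what is moved stays moved. The work goes in short steps, Python scripts to look and compute and a shell command to move; the robot and the scene stay as the last step left them, time stands still between calls to the robot, and variables do not carry over. Pictures are saved under pics/ and viewed, at most 10 in all, crops included, and the job is handed in when it is done.

```bash
mkdir -p pics; ls; cat > h.py <<'E'
import numpy as np, cv2
from plant import r, cams
def snap(n,f):
    s=cams.snapshot(n); cv2.imwrite('pics/'+f,s['img'][:,:,::-1]); return s
def ray(s,u,v):
    K=np.array(s['camera_matrix']); T=np.linalg.inv(np.array(s['camera_from_world']))
    d=np.array([(u-K[0,2])/K[0,0],-(v-K[1,2])/K[1,1],-1]); return T[:3,3],T[:3,:3]@d
def atz(s,u,v,z):
    o,d=ray(s,u,v); return o+d*(z-o[2])/d[2]
def proj(s,p):
    K=np.array(s['camera_matrix']); c=(np.array(s['camera_from_world'])@np.r_[p,1])[:3]
    return np.array([K[0,2]+K[0,0]*c[0]/-c[2],K[1,2]+K[1,1]*-c[1]/-c[2]])
E
python3 - <<'E'
from h import *
import pickle
st=r.get_state();print({k:np.round(v,3) for k,v in st.items()}, r.pinch_z)
S={}
for n in('top','side','wrist'):
    s=snap(n,n+'0.png');S[n]=s
    print(n,[ (k,np.round(v,3).tolist()) for k,v in s.items() if k!='img'])
pickle.dump(S,open('s0.pkl','wb'))
a=S['top']['img'];b=S['side']['img']
for n in('top','side'):
    cv2.imwrite(f'pics/{n}0b.png',cv2.resize(S[n]['img'][:,:,::-1],(800,600),interpolation=cv2.INTER_CUBIC))
E
```

```text
pics
{'clock': np.float64(0.0), 'q': array([ 0.034,  0.69 , -0.195,  1.566,  0.157,  0.902, -0.215]), 'qd': array([-0.001,  0.001, -0.001,  0.001,  0.001, -0.   ,  0.001]), 'joint_torque': array([ 0.0000e+00, -5.2757e+01, -1.2670e+00, -1.5343e+01, -5.3000e-02,
        7.0000e-03,  0.0000e+00]), 'tool_pos': array([ 0.624, -0.   ,  0.238]), 'eef_rot': array([ 0.707,  0.707, -0.001, -0.001]), 'contact_force': array([-0.085,  0.684, -0.235]), 'moment': array([ 0.003, -0.009, -0.018]), 'finger_force': np.float64(0.0), 'opening': np.float64(0.997)} 0.0187
top [('camera_matrix', [[389.592, 0.0, 262.579], [0.0, 389.592, 178.378], [0.0, 0.0, 1.0]]), ('camera_from_world', [[0.023, -1.0, 0.005, -0.063], [0.991, 0.023, 0.131, -0.519], [-0.131, 0.002, 0.991, -0.866], [0.0, 0.0, 0.0, 1.0]])]
side [('camera_matrix', [[450.296, 0.0, 260.982], [0.0, 450.296, 195.187], [0.0, 0.0, 1.0]]), ('camera_from_world', [[1.0, 0.008, 0.02, -0.537], [-0.022, 0.519, 0.854, -0.001], [-0.003, -0.855, 0.519, -0.92], [0.0, 0.0, 0.0, 1.0]])]
wrist [('camera_matrix', [[297.319, 0.0, 255.532], [0.0, 297.319, 191.425], [0.0, 0.0, 1.0]]), ('tool_from_camera', [[-0.0, 0.952, 0.307, 0.081], [1.0, -0.0, 0.001, 0.0], [0.001, 0.307, -0.952, -0.146], [0.0, 0.0, 0.0, 1.0]])]
```

View pics/top0b.png

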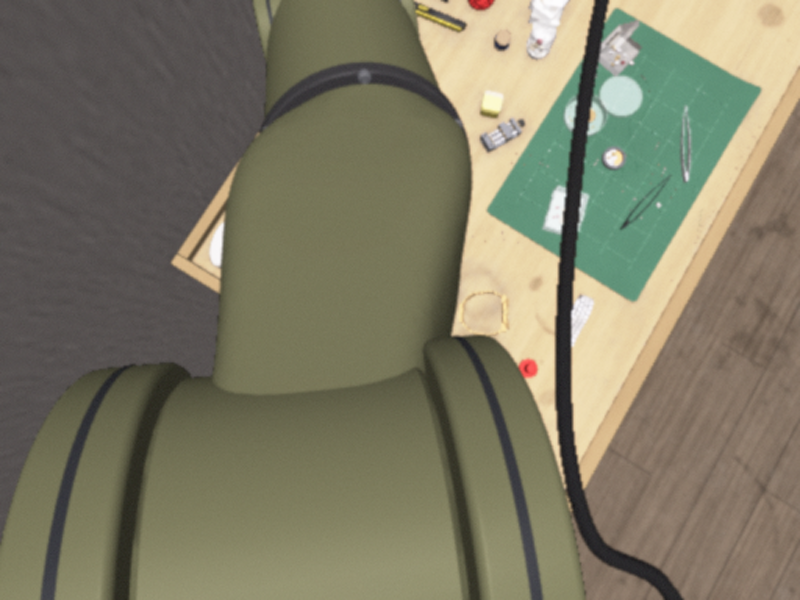

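View pics/side0b.png

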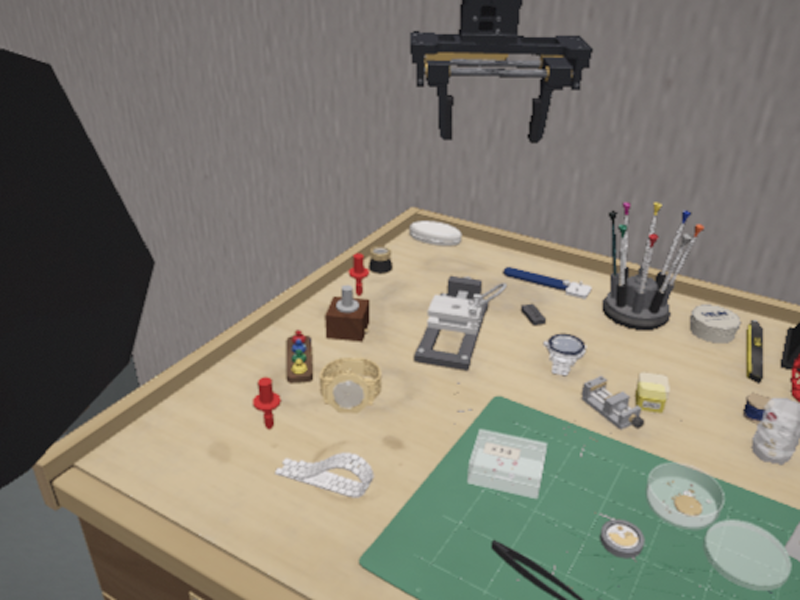

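The side view shows the stand with the steel pin (display px 347,300), red look-alikes (358,270 and 266,400), the slide (455,320) with its ring at (490,293), the oil cups (300,357) and a loupe candidate (380,260). Next I'll enlarge the crop and look at the wrist picture.

```bash
python3 - <<'E'
from h import *
import pickle
S=pickle.load(open('s0.pkl','rb'))
c=S['side']['img'][155:245,195:335][:,:,::-1]
cv2.imwrite('pics/sidecrop.png',cv2.resize(c,None,fx=5.7,fy=5.7,interpolation=cv2.INTER_CUBIC))
cv2.imwrite('pics/wrist0b.png',cv2.resize(S['wrist']['img'][:,:,::-1],(800,600),interpolation=cv2.INTER_CUBIC))
E
```

```text
(no output)
```

View pics/sidecrop.png

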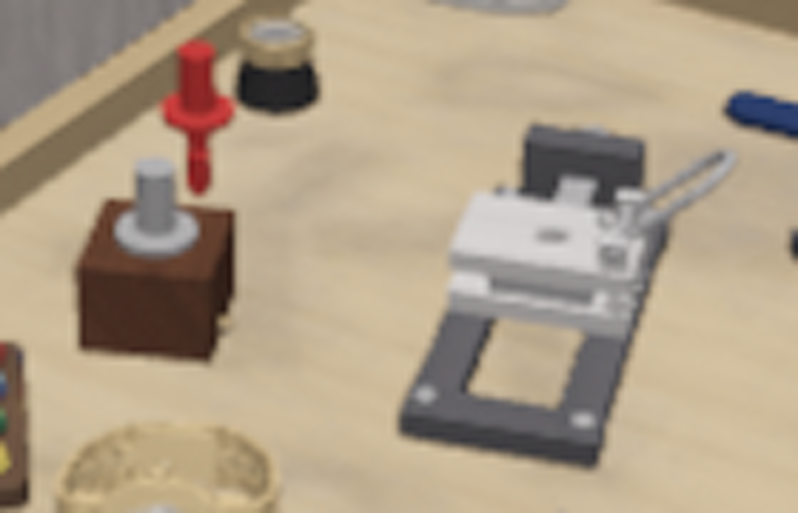

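View pics/wrist0b.png

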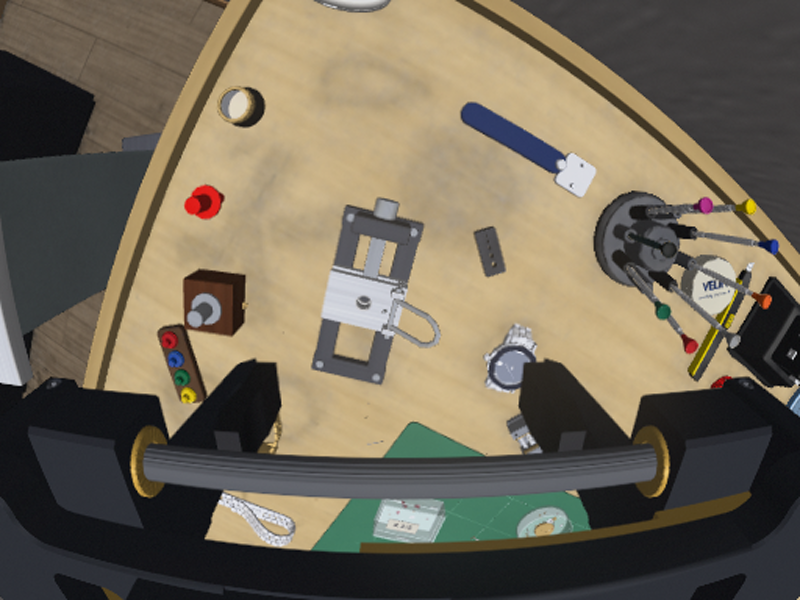

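Crop: the steel pin (grey grip and collar on the brown stand, crop px 157,230) is the listed one; the red pin (198,120) and the second red pin lower left are the look-alikes. The hole is at (552,236) and the ring bow at (728,157). In the wrist view the hole is at (363,302), the pin top at (196,319) and the ring bow at (430,335).

```bash
cat >> h.py <<'E'
from scipy.spatial.transform import Rotation as R
def wray(s,st,u,v):
    K=np.array(s['camera_matrix']);x=(u-K[0,2]);y=(v-K[1,2]);rr=np.hypot(x,y);t=rr/K[0,0]
    d=np.array([np.sin(t)*x/rr,-np.sin(t)*y/rr,-np.cos(t)]);T=np.array(s['tool_from_camera'])
    Q=R.from_quat(st['eef_rot']).as_matrix();return Q@T[:3,3]+np.array(st['tool_pos']),Q@T[:3,:3]@d
def hit(od,z): o,d=od; return o+d*(z-o[2])/d[2]
E
python3 - <<'E'
from h import *
import pickle
S=pickle.load(open('s0.pkl','rb'));st=r.get_state()
W=lambda x,y,z:hit(wray(S['wrist'],st,x/1.5625,y/1.5625),z)
P=lambda x,y,z:atz(S['side'],195+x/5.7,155+y/5.7,z)
f=lambda n,a:print(n,np.round(a*1000,1))
for n,w,s,z in [('pintop',(196,319),(155,167),.062),('collar',(207,309),(157,230),.038),('hole',(363,302),(552,236),.036),('bow',(431,336),(728,157),.075),
 ('screwBL',(319,365),(425,394),.012),('screwBR',(376,378),(583,419),.012),('carr TL',(331,267),(475,192),.036),('carr BL',(325,316),(452,256),.036),
 ('loupe',(238,104),(278,35),.03)]:
    f(n+' W',W(*w,z));f(n+' S',P(*s,z))
f('bedcorners TL',W(344,206,.012));f('BL',W(313,371,.012));f('BR',W(379,384,.012))
for n,q in [('cup',(168,339)),('cup',(189,396)),('red',(203,201))]:f(n,W(*q,.03))
E
```

```text
pintop W [463.3 -39.6  62. ]
pintop S [462.7 -41.6  62. ]
collar W [463.2 -39.5  38. ]
collar S [462.8 -42.5  38. ]
hole W [595.7 -33.8  36. ]
hole S [596.4 -37.5  36. ]
bow W [647.3 -46.7  75. ]
bow S [651.3 -49.4  75. ]
screwBL W [ 552.2 -101.3   12. ]
screwBL S [553.6 -98.2  12. ]
screwBR W [ 603.4 -113.8   12. ]
screwBR S [ 604.  -110.2   12. ]
carr TL W [571.3  -5.2  36. ]
carr TL S [571.   -9.1  36. ]
carr BL W [564.6 -45.7  36. ]
carr BL S [562.2 -51.8  36. ]
loupe W [499.3 125.6  30. ]
loupe S [497.  119.6  30. ]
bedcorners TL [579.8  39.6  12. ]
BL [ 546.2 -107.5   12. ]
BR [ 606.  -119.9   12. ]
cup [414.8 -71.4  30. ]
cup [ 425.5 -129.7   30. ]
red [465.7  49.9  30. ]
```

Side and wrist agree on the relative vector from pin to hole (133, +5 mm), and the bed yaw is about −13°. I'll grip along bed y, clear of the ring, so I move over the pin and turn −77° about tool z.

```bash
python3 -m pendant '[[0,[-10,-40,30],[0,0,0]],[0,[-10,-40,30],[0,0,0]],[0,[-10,-40,30],[0,0,0]],[0,[-10,-40,30],[0,0,0]],[0,[0,0,0],[0,0,-9.6]],[0,[0,0,0],[0,0,-9.6]],[0,[0,0,0],[0,0,-9.6]],[0,[0,0,0],[0,0,-9.6]]]' 30; python3 -m pendant '[[0,[0,0,0],[0,0,-9.6]],[0,[0,0,0],[0,0,-9.6]],[0,[0,0,0],[0,0,-9.6]],[0,[0,0,0],[0,0,-9.6]],[0,[0,0,0],[0,0,0]],[0,[0,0,0],[0,0,0]]]'
python3 - <<'E'
from h import *
st=r.get_state();p=np.array(st['tool_pos']);Q=R.from_quat(st['eef_rot'])
print(p,Q.as_matrix().round(3),st['q'].round(2),st['opening'])
print('to pin (TCP z 41) tool mm',Q.inv().apply(np.array([.463,-.041,.041])-p)*1000)
s=snap('wrist','w1.png');cv2.imwrite('pics/w1b.png',cv2.resize(s['img'][:,:,::-1],(800,600)))
E
```

```text
clock: 1.15
tool_pos: [0.4651, -0.04, 0.1186]
eef_rot: [0.433, 0.901, -0.0, 0.0]
contact_force: [-0.4, -0.4, 0.2]
opening: 0.499
finger_force: 0.0
clock: 1.9
tool_pos: [0.4651, -0.04, 0.1187]
eef_rot: [0.116, 0.993, 0.0, 0.0]
contact_force: [0.3, -0.0, 0.1]
opening: 0.501
finger_force: 0.0
[ 0.46505998 -0.04002057  0.1186826 ] [[-0.973  0.231  0.   ]
 [ 0.231  0.973  0.   ]
 [-0.     0.    -1.   ]] [ 0.27  0.74 -0.45  2.13  0.76  0.44  0.55] 0.5010418347687492
to pin (TCP z 41) tool mm [ 1.77833931 -1.4329288  77.68252043]
```

View pics/w1b.png

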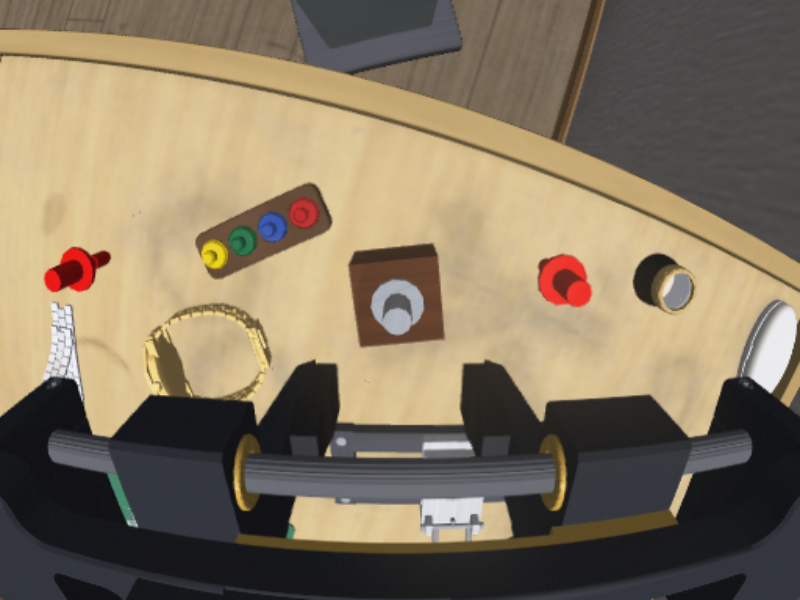

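The pin stands upright in the stand, its top centre at (398,322) and collar at (398,305), centred between the fingers. The red pins at (565,280) and (75,270) are clear of them.

```bash
python3 - <<'E'
from h import *
st=r.get_state();p=np.array(st['tool_pos']);Q=R.from_quat(st['eef_rot'])
s=cams.snapshot('wrist')
for u,v,z in((398,323,.062),(398,305,.038)):
    h=hit(wray(s,st,u/1.5625,v/1.5625),z);print(h*1000,Q.inv().apply(h-p)*1000)
E
python3 -m pendant '[[0,[2,-0.5,20],[0,0,0]],[0,[0,0,20],[0,0,0]],[0,[0,0,20],[0,0,0]],[0,[0,0,17],[0,0,0]],[0,[0,0,0],[0,0,0]]]'
```

```text
[462.67482038 -38.71955894  62.        ] [ 2.628347    0.68880447 56.71492298]
[461.86469117 -38.59879123  38.        ] [ 3.44699844  0.62194483 80.71484451]
clock: 2.62
tool_pos: [0.4625, -0.0398, 0.041]
eef_rot: [0.115, 0.993, -0.001, -0.001]
contact_force: [0.2, -0.5, 0.5]
opening: 0.499
finger_force: 0.0
```

```bash
python3 -m pendant '[[1,[0,0,0],[0,0,0]],[1,[0,0,0],[0,0,0]],[1,[0,0,0],[0,0,0]],[1,[0,0,0],[0,0,0]],[1,[0,0,0],[0,0,0]],[1,[0,0,0],[0,0,0]]]' 45; python3 -m pendant '[[1,[0,0,-6],[0,0,0]],[1,[0,0,-20],[0,0,0]],[1,[0,0,-25],[0,0,0]],[1,[0,0,-10],[0,0,0]],[1,[0,0,0],[0,0,0]]]'
```

```text
clock: 3.38
tool_pos: [0.4632, -0.0402, 0.0421]
eef_rot: [0.115, 0.993, -0.0, 0.0]
contact_force: [0.1, -0.2, 5.9]
opening: 0.143
finger_force: 45.0
clock: 4.0
tool_pos: [0.4632, -0.0402, 0.1031]
eef_rot: [0.115, 0.993, 0.0, 0.001]
contact_force: [-0.2, -0.5, -1.8]
opening: 0.148
finger_force: 45.0
```

```bash
python3 -m pendant '[[1,[-30,8.5,0],[0,0,0]],[1,[-40,11,0],[0,0,0]],[1,[-40,11,0],[0,0,0]],[1,[-18,5,0],[0,0,0]],[1,[0,0,8],[0,0,0]],[1,[0,0,8],[0,0,0]],[1,[0,0,0],[0,0,0]],[1,[0,0,0],[0,0,0]]]'
python3 - <<'E'
from h import *
import pickle
st=r.get_state();print(st['tool_pos'],st['eef_rot'])
s=cams.snapshot('wrist');cv2.imwrite('pics/w2.png',s['img'][:,:,::-1]);a=cams.snapshot('side');t=cams.snapshot('top')
pickle.dump((st,s,a,t),open('s2.pkl','wb'))
w=cv2.resize(s['img'][130:290,170:340][:,:,::-1],None,fx=2.3,fy=2.3,interpolation=cv2.INTER_CUBIC)
c=cv2.resize(a['img'][120:250,235:345][:,:,::-1],None,fx=2.83,fy=2.83,interpolation=cv2.INTER_CUBIC)[:368]
o=np.hstack([w,c]);print(w.shape,c.shape);cv2.imwrite('pics/c2.png',o)
E
```

```text
clock: 5.0
tool_pos: [0.595, -0.0347, 0.0867]
eef_rot: [0.115, 0.993, -0.0, -0.0]
contact_force: [0.1, -0.5, -1.0]
opening: 0.142
finger_force: 45.0
[ 0.59503235 -0.03470791  0.08665082] [ 1.14746499e-01  9.93394735e-01 -1.73068880e-04 -3.32921096e-04]
(368, 391, 3) (368, 311, 3)
```

View pics/c2.png

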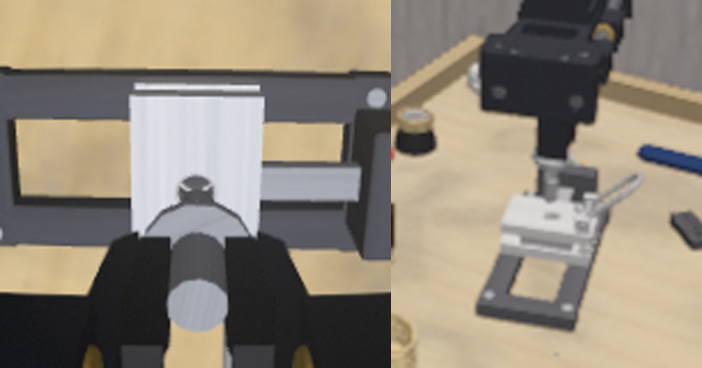

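Left (wrist): the shank tip hangs over the hole, both at crop x≈196; the hole's far rim is at row 176. Sideways it is aligned, so next I check the fore-aft direction.

```bash
python3 - <<'E'
from h import *
import pickle
st,s,a,t=pickle.load(open('s2.pkl','rb'));p=np.array(st['tool_pos']);Q=R.from_quat(st['eef_rot'])
for n,x,y,z in(('rim far',196,176,.036),('rim L',178,189,.036),('rim R',214,189,.036),('carr back edge',196,95,.036),('carrL',131,130,.036),('carrR',264,130,.036)):
    print(n,(Q.inv().apply(hit(wray(s,st,170+x/2.3,130+y/2.3),z)-p)*1000).round(1))
for n,x,y,z in(('collar far',196,200,.0827),('gripT',198,303,.1057)):
    print(n,(Q.inv().apply(hit(wray(s,st,170+x/2.3,130+y/2.3),z)-p)*1000).round(1))
for n,x,y in(('hole side',550-391,215),):print(n,atz(a,235+x/2.83,120+y/2.83,.036)*1000)
print(proj(a,p),(Q.inv().apply(np.array([.596,-.0363,.036])-p)*1000))
E
```

```text
rim far [ 5.1  1.1 50.7]
rim L [ 0.8 -4.5 50.7]
rim R [ 0.8  6.6 50.6]
carr back edge [30.7  1.1 50.7]
carrL [ 19.9 -18.6  50.7]
carrR [19.9 21.6 50.7]
collar far [16.6  1.1  4. ]
gripT [  2.    1.6 -19. ]
hole side [595.2303965  -35.94233695  36.        ]
[292.53089896 172.65317825] [-1.33661638 -1.30827736 50.65055469]
```

```bash
python3 -m pendant '[[1,[-2,0,4],[0,0,0]],[1,[0,0,4],[0,0,0]],[1,[0,0,1],[0,0,0]],[1,[0,0,1],[0,0,0]],[1,[0,0,1],[0,0,0]],[1,[0,0,1],[0,0,0]],[1,[0,0,0],[0,0,0]]]'
```

```text
clock: 6.02
tool_pos: [0.5976, -0.0352, 0.0747]
eef_rot: [0.115, 0.993, -0.0, -0.0]
contact_force: [-0.5, 0.4, -1.5]
opening: 0.143
finger_force: 45.0
```

```bash
python3 -m pendant '[[1,[0,0,1],[0,0,0]],[1,[0,0,1],[0,0,0]],[1,[0,0,0],[0,0,0]]]';python3 -m pendant '[[1,[0,0,1],[0,0,0]],[1,[0,0,1],[0,0,0]],[1,[0,0,0],[0,0,0]]]'
```

```text
clock: 6.4
tool_pos: [0.5975, -0.0352, 0.0726]
eef_rot: [0.115, 0.993, -0.0, -0.0]
contact_force: [0.7, 0.9, -1.5]
opening: 0.14
finger_force: 45.0
clock: 6.78
tool_pos: [0.5975, -0.0353, 0.0706]
eef_rot: [0.115, 0.993, -0.0, -0.0]
contact_force: [0.1, -1.1, -1.5]
opening: 0.143
finger_force: 45.0
```

The tip is 5 mm into the hole with no force. Next I go on down to the plug.

```bash
python3 -m pendant '[[1,[0,0,2],[0,0,0]],[1,[0,0,2],[0,0,0]],[1,[0,0,2],[0,0,0]],[1,[0,0,0],[0,0,0]]]';python3 -m pendant '[[1,[0,0,2],[0,0,0]],[1,[0,0,2],[0,0,0]],[1,[0,0,2],[0,0,0]],[1,[0,0,1],[0,0,0]],[1,[0,0,0],[0,0,0]]]'
```

```text
clock: 7.28
tool_pos: [0.5975, -0.0353, 0.0644]
eef_rot: [0.115, 0.993, -0.0, -0.0]
contact_force: [-0.1, -1.5, -1.2]
opening: 0.141
finger_force: 45.0
clock: 7.9
tool_pos: [0.5978, -0.0352, 0.0581]
eef_rot: [0.115, 0.993, -0.0, 0.0]
contact_force: [-1.8, -3.0, 4.2]
opening: 0.143
finger_force: 45.0
```

```bash
python3 -m pendant '[[1,[0,0,1.5],[0,0,0]],[1,[0,0,1.5],[0,0,0]],[1,[0,0,1.5],[0,0,0]],[1,[0,0,0],[0,0,0]]]'; python3 -m pendant '[[1,[0,0,1.5],[0,0,0]],[1,[0,0,1.5],[0,0,0]],[1,[0,0,0],[0,0,0]]]'
```

```text
clock: 8.4
tool_pos: [0.5979, -0.0352, 0.0539]
eef_rot: [0.115, 0.993, -0.0, 0.0]
contact_force: [-1.9, -1.9, 6.0]
opening: 0.143
finger_force: 45.0
clock: 8.78
tool_pos: [0.598, -0.0352, 0.0508]
eef_rot: [0.115, 0.993, -0.0, 0.0]
contact_force: [-1.3, -1.5, 6.0]
opening: 0.143
finger_force: 45.0
```

```bash
python3 -m pendant '[[1,[0,0,1.5],[0,0,0]],[1,[0,0,1.5],[0,0,0]],[1,[0,0,1.5],[0,0,0]],[1,[0,0,0],[0,0,0]]]'; python3 -m pendant '[[1,[0,0,0.8],[0,0,0]],[1,[0,0,0.8],[0,0,0]],[1,[0,0,0],[0,0,0]]]'
```

```text
clock: 9.28
tool_pos: [0.5979, -0.0352, 0.0464]
eef_rot: [0.115, 0.993, -0.0, 0.0]
contact_force: [-2.0, -2.2, 6.1]
opening: 0.142
finger_force: 45.0
clock: 9.65
tool_pos: [0.598, -0.0352, 0.0449]
eef_rot: [0.115, 0.993, -0.0, 0.0]
contact_force: [-2.4, -1.8, 6.9]
opening: 0.141
finger_force: 45.0
```

```bash
python3 -m pendant '[[1,[0,0,0.6],[0,0,0]],[1,[0,0,0],[0,0,0]]]'; python3 -m pendant '[[1,[0,0,0.6],[0,0,0]],[1,[0,0,0],[0,0,0]]]'
```

```text
clock: 9.9
tool_pos: [0.598, -0.0352, 0.0443]
eef_rot: [0.115, 0.993, -0.0, 0.001]
contact_force: [-1.8, -1.3, 7.3]
opening: 0.146
finger_force: 45.0
clock: 10.15
tool_pos: [0.598, -0.0352, 0.0443]
eef_rot: [0.115, 0.993, -0.0, 0.001]
contact_force: [-3.7, -2.6, 11.2]
opening: 0.141
finger_force: 45.0
```

The pin is seated: it stopped at 44.3 mm, the expected height, and the force is rising. One light confirming push, then I release and rise.

```bash
python3 -m pendant '[[1,[0,0,0.5],[0,0,0]],[1,[0,0,0],[0,0,0]]]'; python3 -m pendant '[[1,[0,0,-1.2],[0,0,0]],[0.2,[0,0,0],[0,0,0]],[0.2,[0,0,0],[0,0,0]],[0.2,[0,0,0],[0,0,0]],[0.2,[0,0,-3],[0,0,0]],[0.2,[0,0,-20],[0,0,0]],[0.2,[0,0,-40],[0,0,0]],[0.2,[0,0,0],[0,0,0]]]'; python3 - <<'E'
from h import *
s=cams.snapshot('wrist');cv2.imwrite('pics/w3.png',cv2.resize(s['img'][100:292,128:384][:,:,::-1],(768,576),interpolation=cv2.INTER_CUBIC))
E
```

```text
clock: 10.4
tool_pos: [0.598, -0.0352, 0.0442]
eef_rot: [0.115, 0.993, -0.0, 0.001]
contact_force: [-3.6, -2.3, 15.4]
opening: 0.142
finger_force: 45.0
clock: 11.4
tool_pos: [0.6002, -0.0345, 0.1107]
eef_rot: [0.115, 0.993, 0.001, 0.004]
contact_force: [0.3, -0.2, 0.6]
opening: 0.401
finger_force: 0.0
```

View pics/w3.png

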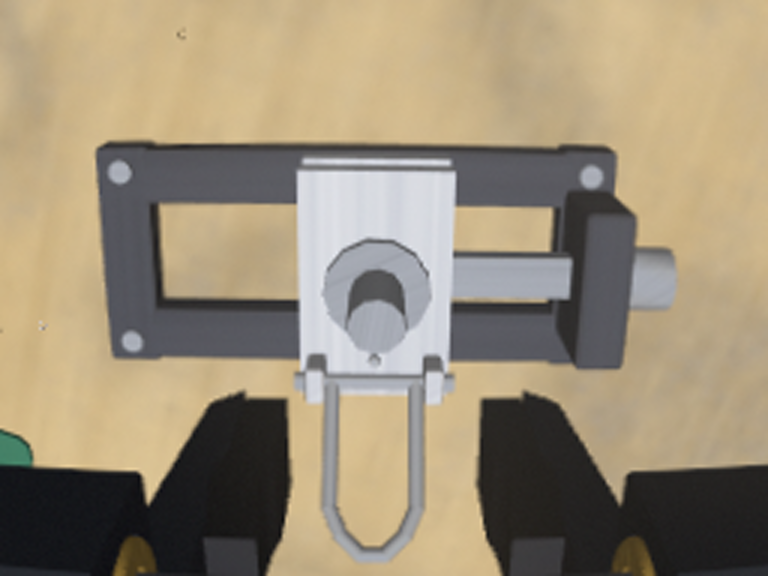

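The pin is home with its collar flush; the ring (bow at 375,550) is centred between the fingers. Next I move out behind the bow and close.

```bash
python3 -m pendant '[[0.2,[-25,0,0],[0,0,0]],[0.2,[-35,0,0],[0,0,0]],[1,[-17,0,0],[0,0,0]],[1,[0,0,0],[0,0,0]],[1,[0,0,0],[0,0,0]],[1,[0,0,0],[0,0,0]]]' 20; python3 - <<'E'
from h import *
st=r.get_state();p=np.array(st['tool_pos']);Q=R.from_quat(st['eef_rot']);print(Q.as_matrix().round(3))
b=Q.inv().apply(p-np.array([.598,-.0352,0]))*1000;print('bedX',-b[0],'bedY',b[1])
E
```

```text
clock: 12.2
tool_pos: [0.6716, -0.0524, 0.1066]
eef_rot: [0.114, 0.993, -0.0, -0.001]
contact_force: [0.2, -0.6, -0.6]
opening: 0.003
finger_force: 0.0
[[-0.974  0.227 -0.001]
 [ 0.227  0.974 -0.   ]
 [ 0.001 -0.    -1.   ]]
bedX 75.47393260332319 bedY -0.06770601285448441
```

```bash
python3 -m pendant '[[1,[-1,0,20],[0,0,0]],[1,[0,0,20],[0,0,0]],[1,[0,0,0],[0,0,0]],[1,[0,0,0],[0,0,0]]]'; python3 -m pendant '[[1,[4,0,0],[0,0,0]],[1,[4,0,0],[0,0,0]],[1,[4,0,-2],[0,0,0]],[1,[0,0,0],[0,0,0]]]'
```

```text
clock: 12.7
tool_pos: [0.6735, -0.0528, 0.0663]
eef_rot: [0.115, 0.993, 0.0, -0.0]
contact_force: [-0.2, 0.1, -0.8]
opening: 0.003
finger_force: 0.0
clock: 13.2
tool_pos: [0.6619, -0.0501, 0.0692]
eef_rot: [0.115, 0.993, 0.0, 0.0]
contact_force: [-0.0, -0.4, -0.4]
opening: 0.009
finger_force: 0.1
```

```bash
python3 -m pendant '[[1,[3,0,0],[0,0,0]],[1,[3,0,-2],[0,0,0]],[1,[0,0,0],[0,0,0]]]';  python3 -m pendant '[[1,[3,0,-2],[0,0,0]],[1,[0,0,0],[0,0,0]]]'
```

```text
clock: 13.58
tool_pos: [0.6571, -0.0489, 0.0716]
eef_rot: [0.115, 0.993, 0.0, 0.001]
contact_force: [2.4, -0.6, 3.2]
opening: 0.007
finger_force: 1.6
clock: 13.82
tool_pos: [0.6527, -0.0479, 0.0727]
eef_rot: [0.115, 0.993, 0.0, -0.0]
contact_force: [3.0, -0.5, 1.8]
opening: 0.005
finger_force: 1.3
```

```bash
python3 -m pendant '[[1,[4,0,-3],[0,0,0]],[1,[4,0,-2],[0,0,0]],[1,[3,0,-2],[0,0,0]],[1,[3,0,-1],[0,0,0]],[1,[0,0,0],[0,0,0]]]'; python3 - <<'E'
from h import *
s=cams.snapshot('side');cv2.imwrite('pics/c4.png',cv2.resize(s['img'][110:240,245:375][:,:,::-1],None,fx=4.5,fy=4.5,interpolation=cv2.INTER_CUBIC))
E
```

```text
clock: 14.45
tool_pos: [0.639, -0.0451, 0.0805]
eef_rot: [0.115, 0.993, -0.0, -0.0]
contact_force: [2.8, -0.1, -2.0]
opening: 0.005
finger_force: 1.1
```

View pics/c4.png

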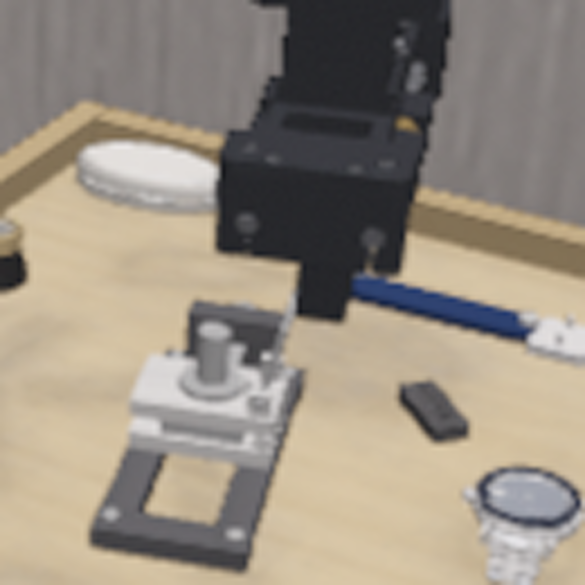

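Ring (285,325) is nearly upright, bearing on the finger's left face; finger width is about 18 mm. I keep following the arc.

```bash
python3 -m pendant '[[1,[4,0,-2],[0,0,0]],[1,[4,0,-2],[0,0,0]],[1,[5,0,-1],[0,0,0]],[1,[5,0,0],[0,0,0]],[1,[0,0,0],[0,0,0]]]'; python3 -m pendant '[[1,[4,0,1],[0,0,0]],[1,[4,0,1],[0,0,0]],[1,[4,0,1.5],[0,0,0]],[1,[0,0,0],[0,0,0]]]'
```

```text
clock: 15.12
tool_pos: [0.6219, -0.0409, 0.0859]
eef_rot: [0.115, 0.993, -0.0, 0.0]
contact_force: [3.9, -1.9, -0.1]
opening: 0.005
finger_force: 2.1
clock: 15.62
tool_pos: [0.6099, -0.0379, 0.0822]
eef_rot: [0.115, 0.993, -0.0, -0.0]
contact_force: [3.2, -2.1, 3.6]
opening: 0.007
finger_force: 2.6
```

```bash
python3 -m pendant '[[1,[5,0,3],[0,0,0]],[1,[5,0,3],[0,0,0]],[1,[0,0,0],[0,0,0]]]'; python3 -m pendant '[[1,[4,0,0],[0,0,0]],[1,[4,0,0.5],[0,0,0]],[1,[0,0,0],[0,0,0]]]'
```

```text
clock: 16.0
tool_pos: [0.6, -0.0355, 0.0759]
eef_rot: [0.115, 0.993, 0.0, -0.001]
contact_force: [3.3, -0.5, 2.7]
opening: 0.003
finger_force: 2.4
clock: 16.38
tool_pos: [0.5918, -0.0334, 0.0754]
eef_rot: [0.115, 0.993, 0.0, -0.001]
contact_force: [1.6, 0.6, 3.8]
opening: 0.002
finger_force: 1.6
```

```bash
python3 -m pendant '[[1,[6,0,1],[0,0,0]],[1,[6,0,3],[0,0,0]],[1,[0,0,0],[0,0,0]]]'; python3 -m pendant '[[1,[3,0,3],[0,0,0]],[1,[1,0,2],[0,0,0]],[1,[0,0,0],[0,0,0]]]'
```

```text
clock: 16.75
tool_pos: [0.5792, -0.0308, 0.0711]
eef_rot: [0.114, 0.993, -0.0, -0.002]
contact_force: [-0.5, 0.8, 4.7]
opening: 0.003
finger_force: 1.8
clock: 17.12
tool_pos: [0.5763, -0.0303, 0.0661]
eef_rot: [0.115, 0.993, -0.0, -0.001]
contact_force: [-1.2, 1.1, 1.6]
opening: 0.004
finger_force: 0.7
```

```bash
python3 -m pendant '[[1,[0,0,2],[0,0,0]],[1,[0,0,2],[0,0,0]],[1,[0,0,2],[0,0,0]],[1,[0,0,2],[0,0,0]],[1,[0,0,3],[0,0,0]],[1,[0,0,3],[0,0,0]],[1,[0,0,2],[0,0,0]],[1,[0,0,0],[0,0,0]]]'
```

```text
clock: 18.12
tool_pos: [0.5771, -0.0303, 0.0505]
eef_rot: [0.115, 0.993, -0.0, -0.0]
contact_force: [-0.4, 0.3, 0.7]
opening: 0.003
finger_force: 0.0
```

```bash
python3 -m pendant '[[1,[0,0,2],[0,0,0]],[1,[0,0,2],[0,0,0]],[1,[0,0,1],[0,0,0]],[1,[0,0,0],[0,0,0]]]'
```

```text
clock: 18.62
tool_pos: [0.5772, -0.0303, 0.0456]
eef_rot: [0.115, 0.993, -0.0, 0.0]
contact_force: [1.1, 0.3, -0.4]
opening: 0.005
finger_force: 0.0
```

```bash
python3 -m pendant '[[1,[0,0,-5],[0,0,0]],[1,[0,0,-25],[0,0,0]],[1,[0,0,-40],[0,0,0]],[1,[-35,0,-20],[0,0,0]],[1,[-35,0,-10],[0,0,0]],[1,[0,0,0],[0,0,0]],[1,[0,0,0],[0,0,0]]]'; python3 - <<'E'
from h import *
a=cams.snapshot('side')['img'][155:245,260:340];s=cams.snapshot('wrist')['img'][100:292,128:384]
a=cv2.resize(a,(384,432),interpolation=cv2.INTER_CUBIC);s=cv2.resize(s,(416,432*1),interpolation=cv2.INTER_CUBIC)
cv2.imwrite('pics/c5.png',np.hstack([a,s])[:,:,::-1])
E
```

```text
clock: 19.5
tool_pos: [0.6441, -0.0461, 0.1453]
eef_rot: [0.115, 0.993, -0.0, -0.001]
contact_force: [0.3, 0.4, -0.8]
opening: 0.006
finger_force: 0.0
```

View pics/c5.png

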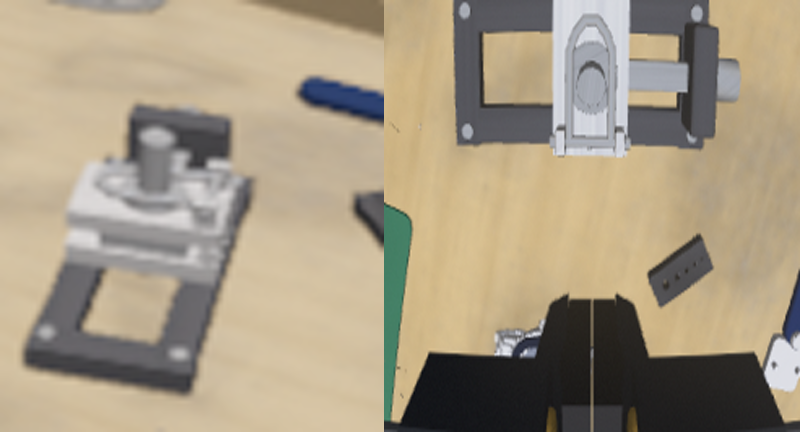

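The ring lies flat round the grip on the collar (bow at 590,20 in the wrist view, level in the side view). The pin is home and nothing is being touched.

```bash
python3 -c "
from plant import r
print(r.finish_job())"
```

```text
the job is handed in; nothing more can be done
None
```

The steel pin is fully home in the carriage, the ring has snapped shut flat on its collar, and the job was handed in at about 20 s; the highest force read was about 17 N, checked between moves, and the bystanders were left alone.

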